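Seat the optical cell in the wash-water clarity reader

ROBOT

A 7-joint arm with a two-finger parallel gripper is mounted at the origin on a cart in front of the work surface, level with it; the furniture and walls round the work are solid. World frame = base frame: x ahead of the robot, y to its left, z up, the work surface at z = 0. Lengths are in mm, angles in rad, forces in N, time in s.
With the tool pointing down it reaches from about 350 to 900 mm from the base axis. Payload 8.1 kg.
Tool frame: the origin (TCP) lies midway between the tips of the shut fingers; the grasp point (between the pads) lies behind it (env.pinch_z is the z of the grasp point in the tool frame, in mm); z points along the fingers, y is the direction in which the jaws open and shut (so a half turn about z gives the same grasp; the last joint's range is limited). The gripper opens to 92 mm and grips with 3 to 60 N. Pads are 19 mm wide; open, the fingers measure 130 mm over their backs; the gripper's body (75 mm by 190 mm) begins 47 mm behind the grasp point.
Start: joints at [1.187, 0.434, 0.025, 1.573, -0.012, 1.134, -0.075], TCP at [173.178, -600.542, 226.742] pointing down, gripper open.
Joint ranges: [-2.62, 2.62], [-0.44, 2.09], [-1.27, 1.32], [0.08, 2.57], [-1.32, 4.46], [0.12, 2], [-2.74, 2.74]. Speed limits (rad/s): [2.22, 2.22, 3.01, 3.01, 3.14, 3.14, 3.14].

INTERFACE

Orientations are given as a unit quaternion [x, y, z, w].
In Python, from cell import env gives the robot as it stands.
- The arm moves only by the tool carry_out, never from a script. Its argument "plan" is a list that holds one entry, the list of rows, each a list of 7 numbers: the turn, a rotation vector about the tool's x, y, z in degrees, then the shift along the tool's x, y, z in m, then the gripper command: -1 is fully open, 1 is shut, values between are in proportion. In form: [[[ax, ay, az, x, y, z, claw], ...]]. A call has 1 to 12 rows; each row is the pose to reach, as a shift and turn from the pose commanded when the call began, along the tool's axes at that moment; what a row does not reach only later rows make up. A row lasts 1/10 s, in which the tool goes at most 50 mm and 8.59 degrees, less where a joint would pass 70% of its speed; a pose out of reach is approached as far as the arm can. A call with a gripper value outside its range is refused whole. The fingers move at their own pace and stop on an object; "grip_force" is the grip in N (left out, the last holds). Time passes only in rows, so rows that repeat a pose let the fingers close. It gives the time, the measured TCP pose, the force and the opening at its end, in the units of the state.
- env.observe(): the state, without advancing time (a new reading comes with each control period).
- env.grab_frame(name): name is "side" or "top"; returns a dict with "color" (384x512x3 uint8, red, green, blue), "z_map" (384x512 float32, mm along the optical axis (not along the pixel's ray), 0 where there is no reading), "K" (3x3 intrinsics, pixels), "camera_from_world" (4x4, takes a point from world to camera coordinates). Camera axes: x right, y down, z forward; pixel columns grow to the right and rows downward; lengths in mm; the calibration is good to about 2 mm. A picture is of the moment at which its call begins.
- env.hand_in(): hands the job in, once; it reports no verdict.
The state is a dict: "clock": time; "joint_positions": joint angles; "joint_vel": joint speeds; "joint_efforts": joint torques, N m; "tool_pos": TCP position; "eef_rot": TCP orientation; "contact_force": force on the tool from outside, world axes, zero at the start; "moment": the same for the moment, N m; "finger_gap": finger opening in mm.
Only numpy, scipy, OpenCV 4.12 (cv2) and the standard library are available. Lean on these libraries where they do the work, as an engineer would, in place of code of your own. Each camera call takes 0.05 s, during which the arm holds its last target. There are 200 camera calls.

TASK

Check the wash-water sample: push the flat optical cell sideways against the reader's guide fence so that its clear long faces stand square across the light path, then slide it along the fence fully home against the reader's rear stop. Then shut the light cover, and with it shut press the read key fully down and let it go. Slide the cell on the table, never lift or tip it, and leave the small tub and the tally counter beside the reader where they are.

Things in the scene. Friction and masses are not known exactly. Their poses are not given: they have to be found in the camera images.
- reader: White U-shaped clarity reader, fixed, 52 mm high, open to the front (-x) and above; the bay's floor is the table. Origin on the table under the light path's middle; x points into the bay (sliding direction), y to the lamp housing; the light runs along y. Home: the cell's origin at this origin, its x axis along this one (either way round). Housings span x = -20 to +79 mm, y = -87 to +76 mm.
- fence_end (a point): Front top corner of the aluminium guide fence, at x = -175, y = +42, z = +28 mm of the reader. The fence is 10 mm thick, its flat foot lies on the far side; its face y = +42 mm runs straight on into the bay as the lamp housing's face.
- rear_stop (a point): Middle of the bay's rear stop face, at x = +50, y = 0, z = +24 mm of the reader. The bay's right (sensor) face is at y = -47 mm from x = -20 mm inward; a slanting lead-in cheek, 40 mm high, flares from it out to about x = -38, y = -63 mm.
- cell: Flat sealed optical cell standing on the table: 100 mm long (x), 84 mm wide (y), 48 mm high, 0.25 to 0.5 kg. The two long faces (y = +-42 mm) are clear panes, the two ends (x = +-50 mm) white and ribbed. Origin at the centre of its underside; both ways round are equal. Too wide to grip: push it low, 20 mm up. Pushed at its middle with a corner on the fence it can jam: turn it square first by a push near an end.
- cover (a joint): Angle of the light cover, a grey flap 150 mm wide, 5 mm thick, that reaches 89 mm forward of its hinge: 0 = shut, lying flat on the housings (its top is then 59 mm above the table), positive = raised; it starts about 0.75 to 1.05 rad open. It stays where it is left; about 3 N pressed down on it, 30 mm ahead of the hinge, shuts it.
- cover_hinge (a point): Middle of the cover's hinge axis, fixed on the reader at x = +65, y = -6, z = +57 mm of the reader's frame; the axis runs along the reader's y.
- cover_edge (a point): Middle of the cover's free edge, 89 mm from the hinge.
- read_key (a joint): Travel of the read key in m: 0 = released, 0.006 = fully down; sprung, 4 N at full travel. A reading is taken when it is pressed down at least 4 mm, for 0.1 s.
- read_key_top (a point): Centre of the top of the round steel read key (28 mm across), pressed straight down. It is on the reader's 36 mm high console, which spans x = -30 to +40, y = -87 to -149 mm of the reader.
- tie_tub: Bystander: small round white tub to the left of the reader, 70 mm across, 45 mm high; origin under its centre.
- tally: Bystander: the round white tally counter nearest the reader, to its right, in front of the bag sealer, lying on its back, about 68 x 55 x 24 mm; origin on its underside.
Mind the look-alikes: they are no part of the job. What is shaped like the cell but brown or turquoise is not meant.

How it is judged:
By the outcome, as a careful person would: the job done as asked, in the order asked, and still so for the second after the job is handed in, with the robot touching nothing.
It also fails if it takes over 72 s, if anything falls off the work surface, if the arm or the gripper's body presses on something with over 40 N, if the wrist force passes 120 N, or if a joint passes its speed limit or range.

## Working session

There is one attempt and no reset: what is moved stays moved. The work goes in short steps, Python scripts to look and compute and a tool call to move; the robot and the scene stay as the last step left them, time stands still between calls to the robot, and variables do not carry over. Pictures are saved under pics/ and viewed, about 8 in all and at most 12, crops included, and the job is handed in when it is done.

Besides the shell and the picture viewer there is one more tool, called after "Emit:" as name(argument=value, ...), one argument or row to a line, values as JSON. carry_out: Moves the arm, as the interface text tells. Its arguments: {"type":"object","properties":{"plan":{"type":"array","items":{"type":"array","items":{"type":"array","items":{"type":"number"}}}},"grip_force":{"type":"number"}},"required":["plan"]}

```bash
mkdir -p pics; ls
cat > h.py <<'E'
import numpy as np, cv2
from cell import env
def grab(n):
    f=env.grab_frame(n); np.savez('/tmp/'+n+'.npz',**f); return f
def load(n): return dict(np.load('/tmp/'+n+'.npz'))
def ray(f,u,v):
    M=f['camera_from_world']; R=M[:3,:3]; c=-R.T@M[:3,3]
    d=R.T@np.linalg.inv(f['K'])@np.array([u,v,1.0]); return c,d
def onz(f,u,v,z):
    c,d=ray(f,u,v); return c+d*(z-c[2])/d[2]
def dep(f,u,v):
    c,d=ray(f,u,v); return c+d*f['z_map'][int(v),int(u)]
def proj(f,p):
    q=f['camera_from_world']@np.append(p,1); k=f['K']@q[:3]; return k[:2]/k[2]
E
python3 - <<'E'
from h import *
for n in('top','side'):
    f=grab(n); cv2.imwrite(f'pics/{n}0.png',cv2.resize(f['color'][:,:,::-1],(800,600),interpolation=cv2.INTER_CUBIC))
    print(n,f['K'].tolist(),f['camera_from_world'].round(3).tolist())
s=env.observe(); print({k:np.round(v,3).tolist() for k,v in s.items()}, env.pinch_z)
E
```

```text
pics
top [[447.2417065310462, 0.0, 250.53592480907648], [0.0, 447.2417065310462, 195.83814297941623], [0.0, 0.0, 1.0]] [[-0.015, -1.0, 0.009, 9.151], [-0.987, 0.014, -0.158, 534.744], [0.158, -0.012, -0.987, 1061.778], [0.0, 0.0, 0.0, 1.0]]
side [[405.3348830576963, 0.0, 250.8874946957527], [0.0, 405.3348830576963, 193.7272001946578], [0.0, 0.0, 1.0]] [[-0.979, -0.206, -0.004, 491.304], [-0.135, 0.657, -0.742, 115.688], [0.155, -0.726, -0.67, 1035.984], [0.0, 0.0, 0.0, 1.0]]
{'clock': 0.1, 'joint_positions': [1.187, 0.435, 0.025, 1.574, -0.012, 1.134, -0.075], 'joint_vel': [0.0, -0.002, 0.001, -0.002, -0.001, -0.001, -0.001], 'joint_efforts': [0.002, -66.913, 0.988, -31.515, -0.061, 0.037, 0.0], 'tool_pos': [173.003, -600.125, 226.037], 'eef_rot': [0.99, 0.14, -0.0, -0.001], 'contact_force': [0.269, 0.214, -0.358], 'moment': [0.002, 0.018, 0.003], 'finger_gap': 92.049} -18.8
```

View pics/top0.png

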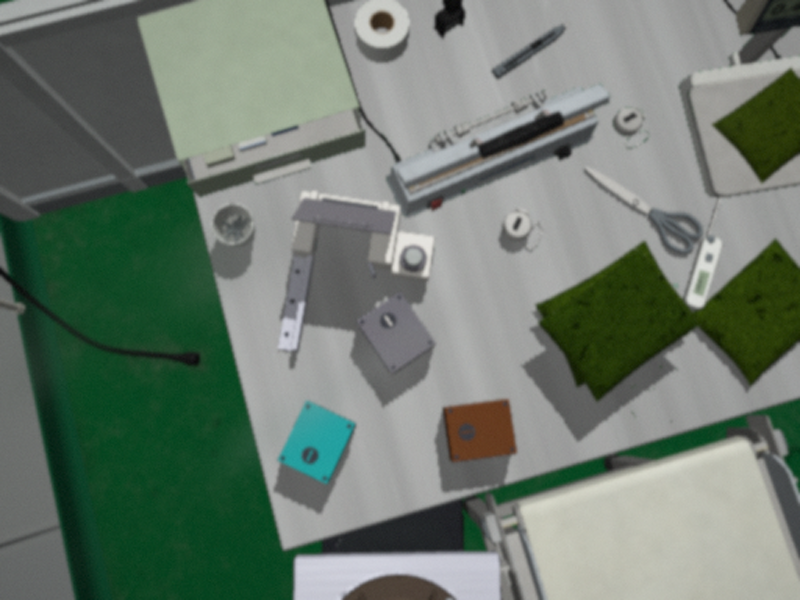

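View pics/side0.png

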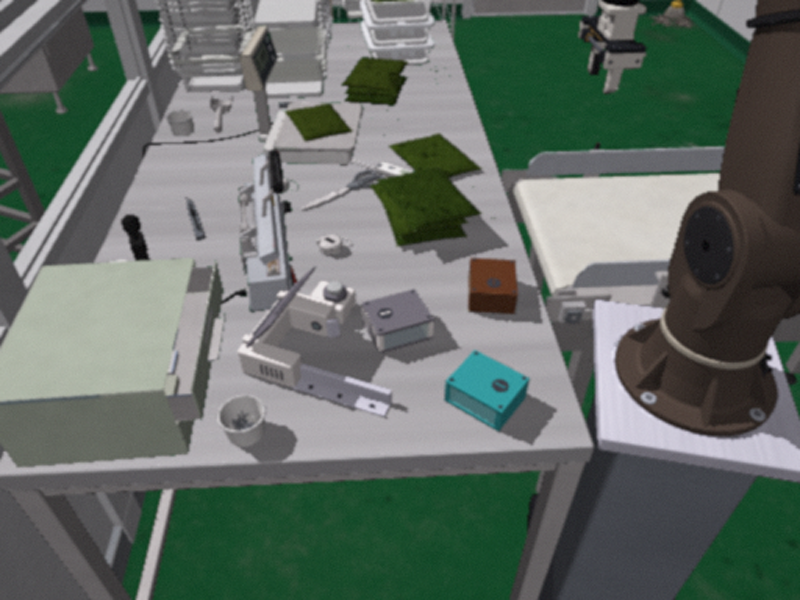

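The top view shows the grey cell at (396,333), with the reader's hinge at (350,205), fence running (310,220) to (290,350), and read key at (413,258). The tub is at (233,225) and the nearest tally at (517,225). Three things are cell-shaped: turquoise (318,442), brown (480,430) and grey (396,333). The grey one with clear side panes is the cell meant. The crop below should confirm this.

Run:
```python
from h import *
f=load('top'); g=load('side')
a=cv2.resize(f['color'][110:250,120:300,::-1],None,fx=4.2,fy=4.2,interpolation=cv2.INTER_CUBIC)
cv2.imwrite('pics/topcrop.png',a)
b=cv2.resize(g['color'][160:280,140:300,::-1],None,fx=5,fy=5,interpolation=cv2.INTER_CUBIC)
cv2.imwrite('pics/sidecrop.png',b)
# cell top: depth-based height map
H,W=f['z_map'].shape; v,u=np.mgrid[:H,:W]
M=f['camera_from_world'];R=M[:3,:3];c=-R.T@M[:3,3]
d=np.stack([u,v,np.ones_like(u)],-1)@np.linalg.inv(f['K']).T@R
P=c+d*f['z_map'][...,None]
np.save('/tmp/P.npy',P)
m=((P[...,2]>40)&(P[...,2]<56)&(u>222)&(u<285)&(v>180)&(v<245)).astype(np.uint8)
cs=max(cv2.findContours(m,0,2)[0],key=cv2.contourArea)
r=cv2.minAreaRect(cs); print(r, np.median(P[m>0],0))
bx=cv2.boxPoints(r); w=np.array([onz(f,*p,48)[:2] for p in bx]); print(w.round(1), np.linalg.norm(np.diff(w,axis=0),axis=1))
```

```text
((253.15382385253906, 212.2307586669922), (41.04780960083008, 34.39141082763672), 56.30992889404297) [493.42284869  -3.95018083  48.59729111]
[[512.8  58.3]
 [559.3 -12.6]
 [473.9 -66.6]
 [428.6   3.8]] [ 84.75794897 101.01415276  83.76971848]
```

View pics/topcrop.png

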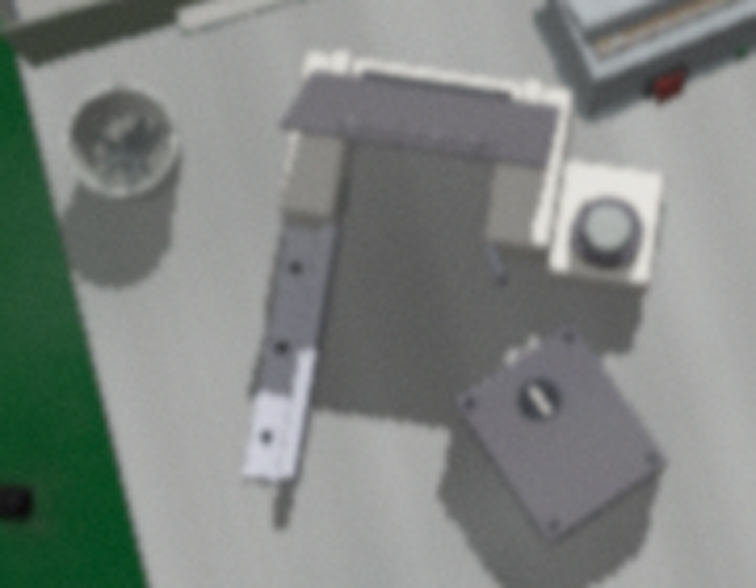

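View pics/sidecrop.png

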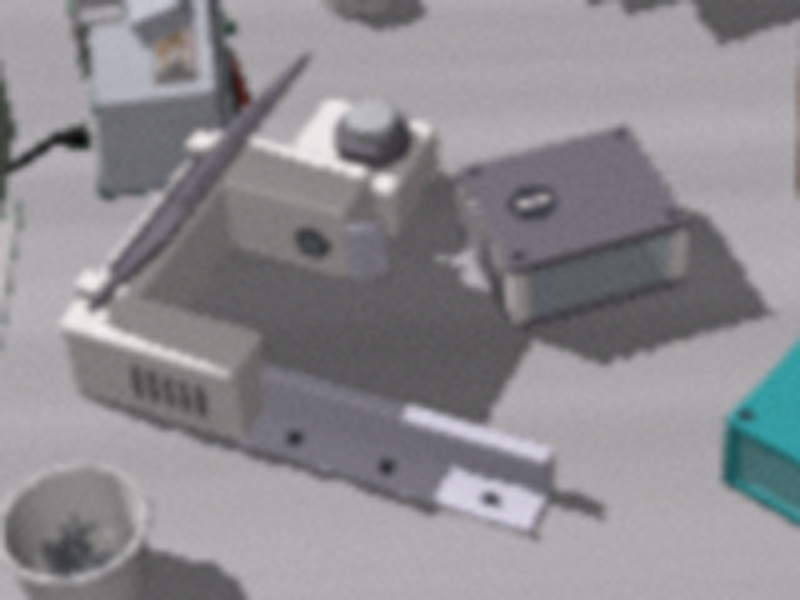

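The crops confirm the cell is the grey-topped one with clear long panes, its top at about (560,430) in the top crop. Other top crop pixels: fence front corner (297,478), lamp housing inner front corner (331,219), sensor housing inner front corner (487,241), key (607,227). Next is the reader pose.

Run:
```python
from h import *
f=load('top'); g=load('side'); P=np.load('/tmp/P.npy')
pts=[((297,478),(-175,42,28)),((331,219),(-20,42,52)),((487,241),(-20,-47,52)),((568,93),(79,-87,52)),((316,350),None)]
W=[];L=[]
for (a,b),l in pts:
    z=l[2] if l else 28
    p=onz(f,a/4.2+120,b/4.2+110,z); print(a,b,p.round(1),l)
    if l: W.append(p[:2]);L.append(l[:2])
W=np.array(W);L=np.array(L,float)
def fit(W,L):
    wm,lm=W.mean(0),L.mean(0); A=(L-lm).T@(W-wm); th=np.arctan2(A[0,1]-A[1,0],A[0,0]+A[1,1])
    R=np.array([[np.cos(th),-np.sin(th)],[np.sin(th),np.cos(th)]]); return th,R,wm-R@lm
th,R,t=fit(W,L); print('reader',np.degrees(th),t,'res',((R@L.T).T+t-W).round(1).tolist())
# checks projected in side
for l in [(-175,42,28),(-20,42,52),(-20,-47,52),(79,-87,52),(79,76,52),(0,0,0)]:
    w=np.append(R@np.array(l[:2])+t,l[2]); q=proj(g,w); print(l,w.round(1),'sidecrop',((q-[140,160])*5).round(0))
# key: depth
H,Wd=f['z_map'].shape
u,v=607/4.2+120,227/4.2+110
print('key depth',[dep(f,u+i,v+j).round(1).tolist() for i,j in((0,0),(2,0),(-2,0),(0,-2))])
k=onz(f,u,v,dep(f,u,v)[2]); print('key local',R.T@(k[:2]-t),k)
# cover points depth (top crop)
for a,b in((330,100),(430,115),(530,130),(420,85),(410,140)):
    p=dep(f,a/4.2+120,b/4.2+110); print('cover',p.round(1),(R.T@(p[:2]-t)).round(1))
# side check of key/edge
for a,b in((373,118),(110,300),(308,58)):
    p=dep(g,a/5+140,b/5+160); print('side',p.round(1),(R.T@(p[:2]-t)).round(1))
cc=np.array([[512.8,58.3],[559.3,-12.6],[473.9,-66.6],[428.6,3.8]])
print('cell local',((cc-t)@R).round(1).tolist(), ((cc.mean(0)-t)@R).round(1))
# tub, tally
for n,a,b in(('tub',125,130),):
    p=onz(f,a/4.2+120,b/4.2+110,45); print(n,p.round(1),(R.T@(p[:2]-t)).round(1))
```

```text
297 478 [469.1 150.3  28. ] (-175, 42, 28)
331 219 [619.5 128.2  52. ] (-20, 42, 52)
487 241 [605.   36.5  52. ] (-20, -47, 52)
568 93 [694.7 -12.7  52. ] (79, -87, 52)
316 350 [545.4 139.4  28. ] None
reader -8.995059351901872 [632.61299461  82.57374059] res [[-2.8, 1.2], [-0.1, -1.0], [0.5, 2.8], [2.3, -3.0]]
(-175, 42, 28) [466.3 151.4  28. ] sidecrop [562. 441.]
(-20, 42, 52) [619.4 127.2  52. ] sidecrop [270. 324.]
(-20, -47, 52) [605.5  39.3  52. ] sidecrop [346. 209.]
(79, -87, 52) [697.  -15.7  52. ] sidecrop [215. 120.]
(79, 76, 52) [722.5 145.3  52. ] sidecrop [ 60. 320.]
(0, 0, 0) [632.6  82.6   0. ] sidecrop [281. 328.]
key depth [[611.5, -34.2, 56.5], [610.7, -38.9, 59.4], [610.7, -29.1, 60.3], [615.9, -34.1, 59.2]]
key local [  -2.60597094 -118.59649732] [611.49659355 -34.15679469  56.46965563]
cover [680.1 124.8  91.3] [40.3 49.2]
cover [668.4  67.2  98.1] [37.8 -9.6]
cover [660.4  10.4  92.8] [ 38.7 -67. ]
cover [697.6  74.9  61.9] [65.4  2.6]
cover [644.7  76.6 130.5] [12.9 -4. ]
side [610.8 -32.1  54.2] [  -3.6 -116.6]
side [704.1 125.8  50.2] [63.8 53.9]
side [631.5   2.9 121.1] [ 11.3 -78.9]
cell local [[-114.5, -42.7], [-57.5, -105.5], [-133.4, -172.2], [-189.2, -109.7]] [-123.7 -107.5]
tub [677.2 251.9  45. ] [ 17.6 174.2]
```

```bash
cat > mv.py <<'E'
# usage: python3 mv.py claw  x,y,z,yaw,n  x,y,z,yaw,n ...   (world mm/deg; n rows to that waypoint); prints rows, stores commanded pose
import sys,json,os,numpy as np
S='/tmp/cmd.json'
c=np.array(json.load(open(S)) if os.path.exists(S) else [173.178,-600.542,226.742,2*np.degrees(np.arctan2(.14,.99))])
claw=float(sys.argv[1]); p=c.copy(); rows=[]; y0=np.radians(c[3])
for w in sys.argv[2:]:
    *q,n=map(float,w.split(',')); q=np.array(q); n=int(n)
    for i in range(1,n+1): rows.append(p+(q-p)*i/n)
    p=q
out=[]
for r in rows:
    d=r-c; out.append([0,0,round(-d[3],1),round((d[0]*np.cos(y0)+d[1]*np.sin(y0))/1000,4),round((d[0]*np.sin(y0)-d[1]*np.cos(y0))/1000,4),round(-d[2]/1000,4),claw])
st=np.diff(np.vstack([c]+rows),axis=0); print(len(rows),'max mm/deg per row',np.linalg.norm(st[:,:3],axis=1).max().round(1),abs(st[:,3]).max().round(1))
print(str([out]).replace(' ','')); json.dump(list(p),open(S,'w'))
E
python3 mv.py 0.22 250,-480,200,50,4 430,-180,180,105,8
```

```text
12 max mm/deg per row 43.8 8.5
[[[0,0,np.float64(-8.5),np.float64(0.0268),np.float64(-0.0236),np.float64(0.0067),0.22],[0,0,np.float64(-17.0),np.float64(0.0536),np.float64(-0.0473),np.float64(0.0134),0.22],[0,0,np.float64(-25.4),np.float64(0.0804),np.float64(-0.0709),np.float64(0.0201),0.22],[0,0,np.float64(-33.9),np.float64(0.1072),np.float64(-0.0945),np.float64(0.0267),0.22],[0,0,np.float64(-40.8),np.float64(0.1392),np.float64(-0.1243),np.float64(0.0292),0.22],[0,0,np.float64(-47.7),np.float64(0.1713),np.float64(-0.1541),np.float64(0.0317),0.22],[0,0,np.float64(-54.5),np.float64(0.2033),np.float64(-0.1839),np.float64(0.0342),0.22],[0,0,np.float64(-61.4),np.float64(0.2353),np.float64(-0.2137),np.float64(0.0367),0.22],[0,0,np.float64(-68.3),np.float64(0.2673),np.float64(-0.2435),np.float64(0.0392),0.22],[0,0,np.float64(-75.2),np.float64(0.2993),np.float64(-0.2733),np.float64(0.0417),0.22],[0,0,np.float64(-82.0),np.float64(0.3313),np.float64(-0.303),np.float64(0.0442),0.22],[0,0,np.float64(-88.9),np.float64(0.3634),np.float64(-0.3328),np.float64(0.0467),0.22]]]
```

```bash
sed -i 's/out.append(\[0,0,/out.append([0,0,*map(float,[/; s/,4),claw\])/,4)]),claw])/' mv.py; sed -n 13p mv.py
```

```text
st=np.diff(np.vstack([c]+rows),axis=0); print(len(rows),'max mm/deg per row',np.linalg.norm(st[:,:3],axis=1).max().round(1),abs(st[:,3]).max().round(1))
```

Emit:
carry_out(
  plan=[
    [[0,0,-8.5,0.027,-0.024,0.007,0.22],[0,0,-17,0.054,-0.047,0.013,0.22],[0,0,-25.4,0.08,-0.071,0.02,0.22],[0,0,-33.9,0.107,-0.094,0.027,0.22],[0,0,-40.8,0.139,-0.124,0.029,0.22],[0,0,-47.7,0.171,-0.154,0.032,0.22],[0,0,-54.5,0.203,-0.184,0.034,0.22],[0,0,-61.4,0.235,-0.214,0.037,0.22],[0,0,-68.3,0.267,-0.243,0.039,0.22],[0,0,-75.2,0.299,-0.273,0.042,0.22],[0,0,-82,0.331,-0.303,0.044,0.22],[0,0,-88.9,0.3634,-0.3328,0.0467,0.22]],
  ],
)

```text
clock: 1.3
tool_pos: [430.5, -178.5, 179.9]
eef_rot: [0.607, 0.795, -0.0, 0.0]
contact_force: [0.8, -0.6, -0.2]
finger_gap: 35.7
```

```bash
python3 mv.py 0.22 523,-68,130,122.3,5 523,-68,10,122.3,6 | sed 's/np.float64(\([^)]*\))/\1/g'
```

```text
11 max mm/deg per row 30.8 3.5
[[[0,0,-3.5,0.0168,0.0238,0.01,0.22],[0,0,-6.9,0.0336,0.0475,0.02,0.22],[0,0,-10.4,0.0505,0.0713,0.03,0.22],[0,0,-13.8,0.0673,0.0951,0.04,0.22],[0,0,-17.3,0.0841,0.1188,0.05,0.22],[0,0,-17.3,0.0841,0.1188,0.07,0.22],[0,0,-17.3,0.0841,0.1188,0.09,0.22],[0,0,-17.3,0.0841,0.1188,0.11,0.22],[0,0,-17.3,0.0841,0.1188,0.13,0.22],[0,0,-17.3,0.0841,0.1188,0.15,0.22],[0,0,-17.3,0.0841,0.1188,0.17,0.22]]]
```

Emit:
carry_out(
  plan=[
    [[0,0,-3.5,0.017,0.024,0.01,0.22],[0,0,-6.9,0.034,0.048,0.02,0.22],[0,0,-10.4,0.05,0.071,0.03,0.22],[0,0,-13.8,0.067,0.095,0.04,0.22],[0,0,-17.3,0.0841,0.1188,0.05,0.22],[0,0,-17.3,0.0841,0.1188,0.07,0.22],[0,0,-17.3,0.0841,0.1188,0.09,0.22],[0,0,-17.3,0.0841,0.1188,0.11,0.22],[0,0,-17.3,0.0841,0.1188,0.13,0.22],[0,0,-17.3,0.0841,0.1188,0.15,0.22],[0,0,-17.3,0.0841,0.1188,0.17,0.22]],
  ],
)

```text
clock: 2.4
tool_pos: [522.9, -68.2, 9.0]
eef_rot: [0.483, 0.876, -0.0, -0.0]
contact_force: [0.6, 0.4, -0.5]
finger_gap: 35.8
```

Run:
```python
from h import *
for n in('side',):
    f=grab(n); cv2.imwrite('pics/s1.png',cv2.resize(f['color'][120:300,110:350,::-1],None,fx=3.3,fy=3.3,interpolation=cv2.INTER_CUBIC))
f=grab('top')
s=env.observe(); print(s['tool_pos'].round(1) if hasattr(s['tool_pos'],'round') else s['tool_pos'],s['joint_positions'])
```

```text
[521.2 -68.2   7.7] [ 0.36804926  0.61785872 -0.46726637  1.99098444  0.45169006  0.63975858
  0.16909035]
```

View pics/s1.png

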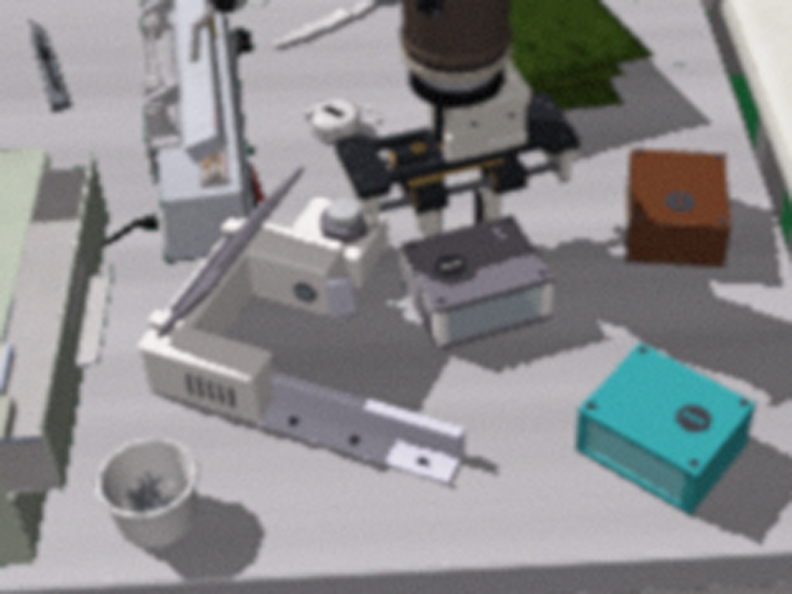

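The fingers stand behind the cell's far long pane at (430,215) and (485,205) in the crop, clear of the console. Next: contact, then turn the cell about a point ahead of it.

```bash
sed -i 's/print(str(\[out\])/print(str(json.loads(json.dumps([out])))/' mv.py
python3 - <<'E'
import numpy as np,subprocess
C=np.array([552.8,33.1]); v=np.array([513.4,-52.8])-C
w=['513.4,-52.8,12,122.3,3']
for i in range(1,10):
    a=np.radians(-40.7*i/9); R=np.array([[np.cos(a),-np.sin(a)],[np.sin(a),np.cos(a)]]); p=C+R@v
    w.append(f'{p[0]:.1f},{p[1]:.1f},12,{122.3+np.degrees(a):.2f},1')
print(w[-1]); print(subprocess.run(['python3','mv.py','0.22']+w,capture_output=True,text=True).stdout)
E
```

```text
466.9,-6.3,12,81.60,1
12 max mm/deg per row 7.5 4.5
[[[0,0,-0.0,0.006,0.0,-0.0007,0.22],[0,0,-0.0,0.012,0.0,-0.0013,0.22],[0,0,-0.0,0.018,0.0,-0.002,0.22],[0,0,4.5,0.0244,-0.0038,-0.002,0.22],[0,0,9.0,0.0311,-0.0071,-0.002,0.22],[0,0,13.6,0.038,-0.0099,-0.002,0.22],[0,0,18.1,0.0451,-0.0121,-0.002,0.22],[0,0,22.6,0.0524,-0.0137,-0.002,0.22],[0,0,27.1,0.0597,-0.0148,-0.002,0.22],[0,0,31.7,0.0672,-0.0152,-0.002,0.22],[0,0,36.2,0.0746,-0.0152,-0.002,0.22],[0,0,40.7,0.0821,-0.0144,-0.002,0.22]]]
```

Emit:
carry_out(
  plan=[
    [[0,0,0,0.006,0.0,-0.001,0.22],[0,0,0,0.012,0.0,-0.001,0.22],[0,0,0,0.018,0.0,-0.002,0.22],[0,0,4.5,0.024,-0.004,-0.002,0.22],[0,0,9.0,0.031,-0.007,-0.002,0.22],[0,0,13.6,0.038,-0.01,-0.002,0.22],[0,0,18.1,0.045,-0.012,-0.002,0.22],[0,0,22.6,0.052,-0.014,-0.002,0.22],[0,0,27.1,0.06,-0.015,-0.002,0.22],[0,0,31.7,0.067,-0.015,-0.002,0.22],[0,0,36.2,0.075,-0.015,-0.002,0.22],[0,0,40.7,0.0821,-0.0144,-0.002,0.22]],
  ],
)

```text
clock: 3.7
tool_pos: [467.0, -6.2, 12.9]
eef_rot: [0.758, 0.652, 0.0, 0.001]
contact_force: [-0.4, -1.9, 0.7]
finger_gap: 35.6
```

```bash
cat > cellpose.py <<'E'
# cell top from the depth map: height 40..56 blob near the cell colour; prints corners, centre, long-axis yaw
from h import *
import sys
f=grab('top'); H,W=f['z_map'].shape; v,u=np.mgrid[:H,:W]
M=f['camera_from_world'];R=M[:3,:3];c=-R.T@M[:3,3]
P=c+(np.stack([u,v,np.ones_like(u)],-1)@np.linalg.inv(f['K']).T@R)*f['z_map'][...,None]
hsv=cv2.cvtColor(f['color'],cv2.COLOR_RGB2HSV)
x0,x1,y0,y1=map(float,sys.argv[1:5])
m=((P[...,2]>42)&(P[...,2]<54)&(P[...,0]>x0)&(P[...,0]<x1)&(P[...,1]>y0)&(P[...,1]<y1)).astype(np.uint8)
cs=max(cv2.findContours(m,0,2)[0],key=cv2.contourArea); bx=cv2.boxPoints(cv2.minAreaRect(cs))
w=np.array([onz(f,*p,48)[:2] for p in bx]); l=np.linalg.norm(w-np.roll(w,-1,0),axis=1)
i=np.argmax(l[:2]); d=w[i]-w[i+1]; d*=np.sign(d[0])
print(w.round(1).tolist(),'len',l.round(1),'centre',w.mean(0).round(1),'yaw',np.degrees(np.arctan2(d[1],d[0])).round(1))
s=env.observe(); print(np.round(s['tool_pos'],1),np.round(s['contact_force'],1),s['clock'])
cv2.imwrite('pics/'+sys.argv[5],cv2.resize(f['color'][110:250,120:300,::-1],None,fx=4.2,fy=4.2,interpolation=cv2.INTER_CUBIC))
E
python3 cellpose.py 380 600 -90 110 t2.png
```

```text
[[441.2, 93.1], [539.9, 78.8], [531.5, 25.6], [432.9, 40.7]] len [99.8 53.9 99.7 53.1] centre [486.4  59.6] yaw -8.3
[466.6  -4.8  12.9] [-2.  -0.   0.7] 3.75
```

View pics/t2.png

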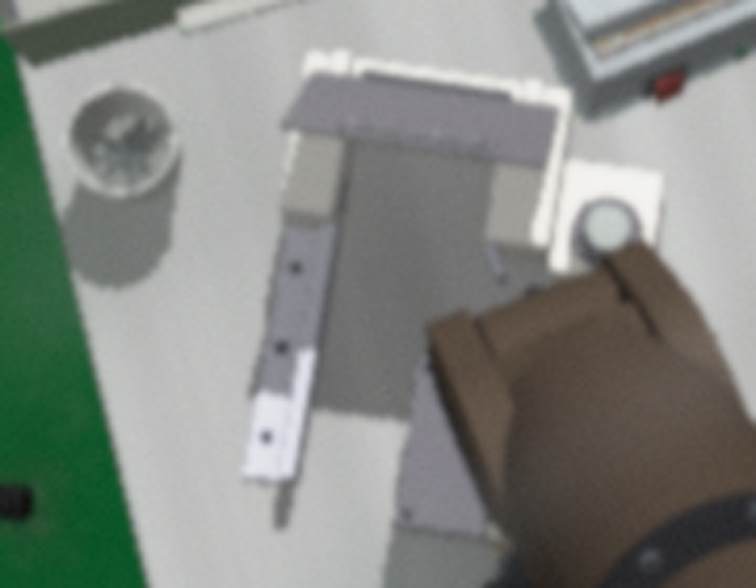

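The cell is now square, with its left edge parallel to the fence (yaw -8.3°) and about 60 mm from it. Next, push straight across.

Emit:
carry_out(
  plan=[
    [[0,0,0,0.006,0,0,0.22],[0,0,0,0.012,0,0,0.22],[0,0,0,0.019,0,0,0.22],[0,0,0,0.026,0,0,0.22],[0,0,0,0.033,0,0,0.22],[0,0,0,0.04,0,0,0.22],[0,0,0,0.046,0,0,0.22],[0,0,0,0.051,0,0,0.22],[0,0,0,0.054,0,0,0.22],[0,0,0,0.056,0,0,0.22],[0,0,0,0.058,0,0,0.22],[0,0,0,0.059,0,0,0.22]],
  ],
)

```text
clock: 4.95
tool_pos: [475.8, 52.1, 12.0]
eef_rot: [0.757, 0.653, -0.0, -0.0]
contact_force: [0.5, -1.5, 0.2]
finger_gap: 36.2
```

Emit:
carry_out(
  plan=[
    [[0,0,0,0.001,0,0,0.22],[0,0,0,0.002,0,0,0.22],[0,0,0,0.003,0,0,0.22]],
  ],
)

```text
clock: 5.25
tool_pos: [476.2, 54.9, 12.0]
eef_rot: [0.757, 0.653, -0.0, -0.0]
contact_force: [-0.9, -2.0, -1.0]
finger_gap: 35.9
```

```bash
python3 cellpose.py 390 590 20 146 t3.png
python3 - <<'E'
from h import *
f=load('top')
# height-band masks for fence top (z 20..36) right border per row in crop region
E
```

```text
[[482.4, 165.9], [496.0, 144.8], [445.0, 112.0], [431.7, 133.0]] len [25.  60.6 24.8 60.5] centre [463.8 138.9] yaw 32.8
[476.3  55.2  12. ] [ 0.4 -1.6 -1.2] 5.3
```

Emit:
carry_out(
  plan=[
    [[0,0,0,0.001,0,0,0.22],[0,0,0,0.0015,0,0,0.22],[0,0,0,0.002,0,0,0.22],[0,0,0,0.002,0,0,0.22]],
  ],
)

```text
clock: 5.7
tool_pos: [476.2, 55.8, 12.0]
eef_rot: [0.757, 0.653, -0.001, 0.0]
contact_force: [-1.4, -5.9, 2.6]
finger_gap: 36.0
```

Emit:
carry_out(
  plan=[
    [[0,0,0,0.001,0,0,0.22],[0,0,0,0.002,0,0,0.22],[0,0,0,0.002,0,0,0.22]],
  ],
)

```text
clock: 6.0
tool_pos: [475.9, 56.0, 12.0]
eef_rot: [0.758, 0.652, -0.002, 0.001]
contact_force: [-3.4, -10.8, 7.3]
finger_gap: 35.7
```

Emit:
carry_out(
  plan=[
    [[0,0,0,-0.004,0,0,0.22],[0,0,0,-0.018,0,0,0.22],[0,0,0,-0.036,0,0,0.22],[0,0,0,-0.036,0,-0.04,0.22],[0,0,0,-0.036,0,-0.088,0.22]],
  ],
)

```text
clock: 6.5
tool_pos: [469.8, 22.2, 99.5]
eef_rot: [0.757, 0.653, -0.002, -0.001]
contact_force: [1.7, 0.4, 0.1]
finger_gap: 35.8
```

```bash
python3 - <<'E'
import json,numpy as np; a=np.radians(81.6); d=66-36
json.dump([466.9+d*np.cos(a),-6.3+d*np.sin(a),100,81.6],open('/tmp/cmd.json','w'))
from h import *
f=grab('top'); hsv=cv2.cvtColor(f['color'],cv2.COLOR_RGB2HSV)
m=cv2.inRange(hsv,(80,120,60),(100,255,255)); cs=max(cv2.findContours(m,0,2)[0],key=cv2.contourArea)
print('turq',[onz(f,*p,48)[:2].round(0).tolist() for p in cv2.boxPoints(cv2.minAreaRect(cs))])
print(env.observe()['tool_pos'])
E
python3 mv.py 0.22 450,55,110,36,6 415,113,110,-8.4,6
```

```text
turq [[300.0, 178.0], [389.0, 135.0], [352.0, 60.0], [264.0, 104.0]]
[474.14856813  23.45969896 107.25704193]
12 max mm/deg per row 11.3 7.6
[[[0,0,7.6,0.0047,-0.0043,-0.0017,0.22],[0,0,15.2,0.0094,-0.0086,-0.0033,0.22],[0,0,22.8,0.0141,-0.0128,-0.005,0.22],[0,0,30.4,0.0188,-0.0171,-0.0067,0.22],[0,0,38.0,0.0235,-0.0214,-0.0083,0.22],[0,0,45.6,0.0282,-0.0257,-0.01,0.22],[0,0,53.0,0.0369,-0.0329,-0.01,0.22],[0,0,60.4,0.0456,-0.04,-0.01,0.22],[0,0,67.8,0.0543,-0.0472,-0.01,0.22],[0,0,75.2,0.063,-0.0544,-0.01,0.22],[0,0,82.6,0.0717,-0.0616,-0.01,0.22],[0,0,90.0,0.0804,-0.0688,-0.01,0.22]]]
```

Emit:
carry_out(
  plan=[
    [[0,0,7.6,0.005,-0.004,-0.002,0.22],[0,0,15.2,0.009,-0.009,-0.003,0.22],[0,0,22.8,0.014,-0.013,-0.005,0.22],[0,0,30.4,0.019,-0.017,-0.007,0.22],[0,0,38,0.023,-0.021,-0.008,0.22],[0,0,45.6,0.028,-0.026,-0.01,0.22],[0,0,53,0.037,-0.033,-0.01,0.22],[0,0,60.4,0.046,-0.04,-0.01,0.22],[0,0,67.8,0.054,-0.047,-0.01,0.22],[0,0,75.2,0.063,-0.054,-0.01,0.22],[0,0,82.6,0.072,-0.062,-0.01,0.22],[0,0,90,0.0804,-0.0688,-0.01,0.22]],
  ],
)

```text
clock: 7.75
tool_pos: [415.0, 113.1, 110.0]
eef_rot: [0.997, -0.076, 0.0, -0.0]
contact_force: [0.2, 0.8, 0.4]
finger_gap: 35.4
```

```bash
python3 cellpose.py 400 590 20 160 t4.png
python3 - <<'E'
from h import *
f=grab('side'); cv2.imwrite('pics/s4.png',cv2.resize(f['color'][140:300,130:340,::-1],None,fx=3.7,fy=3.7,interpolation=cv2.INTER_CUBIC))
E
```

```text
[[468.4, 136.1], [546.9, 125.2], [536.1, 57.2], [457.8, 68.8]] len [79.3 68.9 79.2 68.1] centre [502.3  96.8] yaw -7.9
[414.2 114.6 110. ] [-1.5  2.2 -0.2] 7.8
```

View pics/s4.png

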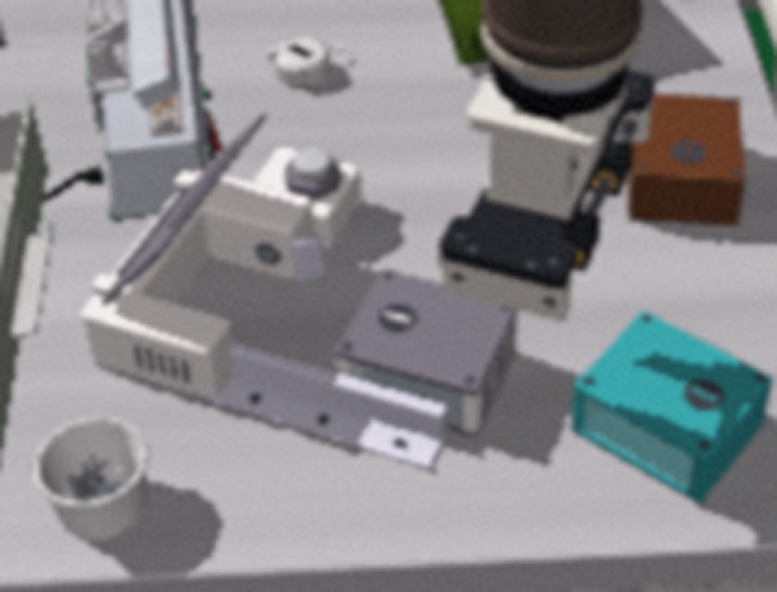

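The cell lies flush along the fence, left pane behind it at (400,385) in the crop, and the tub is untouched. The tool is behind the cell's rear end. Next: descend and slide it home.

Emit:
carry_out(
  plan=[
    [[0,0,0,0,0,0.03,0.22],[0,0,0,0,0,0.06,0.22],[0,0,0,0,0,0.085,0.22],[0,0,0,0,0,0.098,0.22],[0,0,0,0.008,0,0.098,0.22],[0,0,0,0.016,0,0.098,0.22],[0,0,0,0.022,0,0.098,0.22],[0,0,0,0.029,0,0.098,0.22],[0,0,0,0.036,0,0.098,0.22],[0,0,0,0.043,0,0.098,0.22],[0,0,0,0.05,0,0.098,0.22],[0,0,0,0.057,0,0.098,0.22]],
  ],
)

```text
clock: 9.05
tool_pos: [472.1, 104.3, 12.1]
eef_rot: [0.997, -0.073, -0.0, 0.0]
contact_force: [-3.6, -1.0, 2.4]
finger_gap: 35.9
```

Emit:
carry_out(
  plan=[
    [[0,0,0,0.007,0,0,0.22],[0,0,0,0.014,0,0,0.22],[0,0,0,0.021,0,0,0.22],[0,0,0,0.028,-0.001,0,0.22],[0,0,0,0.035,-0.001,0,0.22],[0,0,0,0.042,-0.001,0,0.22],[0,0,0,0.049,-0.001,0,0.22],[0,0,0,0.056,-0.001,0,0.22],[0,0,0,0.063,-0.001,0,0.22],[0,0,0,0.07,-0.002,0,0.22],[0,0,0,0.077,-0.002,0,0.22],[0,0,0,0.084,-0.002,0,0.22]],
  ],
)

```text
clock: 10.25
tool_pos: [555.7, 94.2, 12.0]
eef_rot: [0.997, -0.073, 0.0, -0.0]
contact_force: [-3.4, -0.8, 1.3]
finger_gap: 35.7
```

Remaining distance about 18 mm; slow down near the stop.

Emit:
carry_out(
  plan=[
    [[0,0,0,0.005,0,0,0.22],[0,0,0,0.009,0,0,0.22],[0,0,0,0.012,0,0,0.22],[0,0,0,0.014,0,0,0.22],[0,0,0,0.016,0,0,0.22],[0,0,0,0.017,0,0,0.22]],
  ],
)

```text
clock: 10.85
tool_pos: [571.9, 91.6, 12.0]
eef_rot: [0.997, -0.073, -0.0, 0.0]
contact_force: [-4.5, -2.4, 2.5]
finger_gap: 35.8
```

Emit:
carry_out(
  plan=[
    [[0,0,0,0.001,0,0,0.22],[0,0,0,0.002,0,0,0.22],[0,0,0,0.003,0,0,0.22],[0,0,0,0.003,0,0,0.22]],
  ],
)

```text
clock: 11.25
tool_pos: [574.9, 91.2, 12.0]
eef_rot: [0.997, -0.073, 0.0, 0.0]
contact_force: [-2.8, -1.4, 0.5]
finger_gap: 35.9
```

Emit:
carry_out(
  plan=[
    [[0,0,0,0.001,0,0,0.22],[0,0,0,0.002,0,0,0.22],[0,0,0,0.003,0,0,0.22],[0,0,0,0.003,0,0,0.22]],
  ],
)

```text
clock: 11.65
tool_pos: [574.9, 91.3, 11.7]
eef_rot: [0.997, -0.073, -0.003, 0.0]
contact_force: [-12.9, -0.5, 8.2]
finger_gap: 35.8
```

Emit:
carry_out(
  plan=[
    [[0,0,0,0.002,0,0,0.22],[0,0,0,0.003,0,0,0.22],[0,0,0,0.003,0,0,0.22]],
  ],
)

```text
clock: 11.95
tool_pos: [574.8, 91.3, 11.3]
eef_rot: [0.997, -0.073, -0.005, 0.0]
contact_force: [-22.4, 2.3, 14.8]
finger_gap: 35.8
```

Emit:
carry_out(
  plan=[
    [[0,0,0,-0.006,0,0,0.22],[0,0,0,-0.014,0,0,0.22],[0,0,0,-0.03,0,0,0.22],[0,0,0,-0.06,0,0,0.22],[0,0,0,-0.09,0,-0.04,1],[0,0,0,-0.12,0,-0.08,1],[0,0,0,-0.13,0,-0.128,1],[0,0,0,-0.13,0,-0.128,1]],
  ],
)

```text
clock: 12.75
tool_pos: [454.6, 111.3, 145.8]
eef_rot: [0.997, -0.073, 0.005, -0.002]
contact_force: [1.0, 0.7, -1.2]
finger_gap: 8.2
```

Run:
```python
import json,numpy as np
from h import *
a=np.radians(-8.4);u=np.array([np.cos(a),np.sin(a)]);n=np.array([-u[1],u[0]])
p=np.array([415,113])+u*(167-130)+n*2; json.dump([*p,140,-8.4],open('/tmp/cmd.json','w')); print(p,env.observe()['tool_pos'])
f=grab('side'); A=cv2.resize(f['color'][140:260,120:260,::-1],None,fx=4,fy=4,interpolation=cv2.INTER_CUBIC)
g=grab('top'); B=cv2.resize(g['color'][110:230,170:260,::-1],None,fx=4,fy=4,interpolation=cv2.INTER_CUBIC)
C=np.hstack([A[:,:440],B]); print(A.shape,B.shape); cv2.imwrite('pics/p5.png',C)
```

```text
[451.89524238 109.57347261] [454.57231838 111.33310428 145.76044041]
(480, 560, 3) (480, 360, 3)
```

View pics/p5.png

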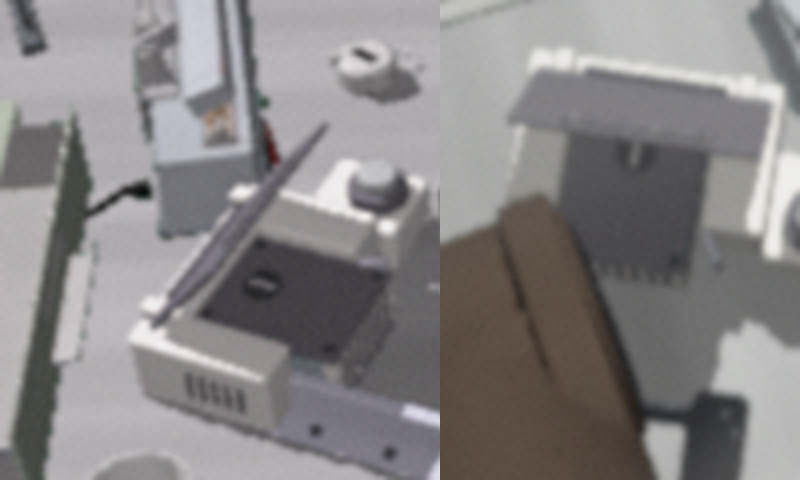

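The pictures show the cell's ribbed rear end just inside the bay. It is flush with the lamp-side face, with an even gap on the sensor side, about (700,215) in the combined picture. It also stopped firmly where the reader's dimensions predict. Next is the cover.

```bash
python3 mv.py 1 470,107,175,-8.4,2 662.5,74.4,175,-8.4,6 662.5,74.4,135,-8.4,3
```

```text
11 max mm/deg per row 32.5 0.0
[[[0,0,-0.0,0.0091,-0.0,-0.0175,1.0],[0,0,-0.0,0.0183,-0.0001,-0.035,1.0],[0,0,-0.0,0.0508,0.0006,-0.035,1.0],[0,0,-0.0,0.0834,0.0013,-0.035,1.0],[0,0,-0.0,0.1159,0.002,-0.035,1.0],[0,0,-0.0,0.1484,0.0027,-0.035,1.0],[0,0,-0.0,0.181,0.0033,-0.035,1.0],[0,0,-0.0,0.2135,0.004,-0.035,1.0],[0,0,-0.0,0.2135,0.004,-0.0217,1.0],[0,0,-0.0,0.2135,0.004,-0.0083,1.0],[0,0,-0.0,0.2135,0.004,0.005,1.0]]]
```

Emit:
carry_out(
  plan=[
    [[0,0,0,0.009,0,-0.018,1],[0,0,0,0.018,0,-0.035,1],[0,0,0,0.051,0.001,-0.035,1],[0,0,0,0.083,0.001,-0.035,1],[0,0,0,0.116,0.002,-0.035,1],[0,0,0,0.148,0.003,-0.035,1],[0,0,0,0.181,0.003,-0.035,1],[0,0,0,0.2135,0.004,-0.035,1],[0,0,0,0.2135,0.004,-0.022,1],[0,0,0,0.2135,0.004,-0.008,1],[0,0,0,0.2135,0.004,0.005,1]],
  ],
)

```text
clock: 13.95
tool_pos: [661.3, 74.4, 132.3]
eef_rot: [0.997, -0.073, -0.001, 0.0]
contact_force: [-0.5, 0.5, 0.1]
finger_gap: 0.4
```

Press down from z = 135 to about 63.

Emit:
carry_out(
  plan=[
    [[0,0,0,0,0,0.007,1],[0,0,0,0,0,0.014,1],[0,0,0,0,0,0.021,1],[0,0,0,0,0,0.028,1],[0,0,0,0,0,0.035,1],[0,0,0,0,0,0.042,1],[0,0,0,0,0,0.049,1],[0,0,0,0,0,0.056,1],[0,0,0,0,0,0.063,1],[0,0,0,0,0,0.068,1],[0,0,0,0,0,0.072,1],[0,0,0,0,0,0.072,1]],
  ],
)

```text
clock: 15.15
tool_pos: [662.4, 74.2, 62.2]
eef_rot: [0.997, -0.073, -0.0, 0.0]
contact_force: [-1.1, 0.0, 0.3]
finger_gap: 0.4
```

Emit:
carry_out(
  plan=[
    [[0,0,0,0,0,0.002,1],[0,0,0,0,0,0.004,1],[0,0,0,0,0,0.006,1],[0,0,0,0,0,0.006,1]],
  ],
)

```text
clock: 15.55
tool_pos: [663.0, 74.2, 59.2]
eef_rot: [0.997, -0.073, 0.0, -0.0]
contact_force: [-8.2, -1.6, 20.0]
finger_gap: 0.6
```

```bash
echo '[662.5,74.4,57,-8.4]' >/tmp/cmd.json; python3 mv.py 1 662.5,74.4,107,-8.4,3 611,-33.5,107,-8.4,4 611,-33.5,66,-8.4,3
```

```text
10 max mm/deg per row 29.9 0.0
[[[0,0,-0.0,0.0,-0.0,-0.0167,1.0],[0,0,-0.0,0.0,-0.0,-0.0333,1.0],[0,0,-0.0,0.0,-0.0,-0.05,1.0],[0,0,-0.0,-0.0088,0.0286,-0.05,1.0],[0,0,-0.0,-0.0176,0.0571,-0.05,1.0],[0,0,-0.0,-0.0264,0.0857,-0.05,1.0],[0,0,-0.0,-0.0352,0.1143,-0.05,1.0],[0,0,-0.0,-0.0352,0.1143,-0.0363,1.0],[0,0,-0.0,-0.0352,0.1143,-0.0227,1.0],[0,0,-0.0,-0.0352,0.1143,-0.009,1.0]]]
```

Emit:
carry_out(
  plan=[
    [[0,0,0,0,0,-0.017,1],[0,0,0,0,0,-0.033,1],[0,0,0,0,0,-0.05,1],[0,0,0,-0.009,0.029,-0.05,1],[0,0,0,-0.018,0.057,-0.05,1],[0,0,0,-0.026,0.086,-0.05,1],[0,0,0,-0.0352,0.1143,-0.05,1],[0,0,0,-0.0352,0.1143,-0.05,1]],
  ],
)

```text
clock: 16.35
tool_pos: [609.5, -39.4, 107.2]
eef_rot: [0.997, -0.076, -0.0, 0.002]
contact_force: [0.4, -0.7, -0.8]
finger_gap: 0.6
```

Run:
```python
from h import *
f=grab('side'); cv2.imwrite('pics/s6.png',cv2.resize(f['color'][120:280,120:300,::-1],None,fx=3.7,fy=3.7,interpolation=cv2.INTER_CUBIC))
print(env.observe()['tool_pos'])
O=np.array([633.7,84.7]);a=np.radians(-8.4);u=np.array([np.cos(a),np.sin(a)]);n=np.array([-u[1],u[0]])
for x,y in((-15,30),(-15,-20),(20,50),(40,0)):
    p=O+x*u+y*n; q=proj(f,[*p,59]); print((x,y),dep(f,*q).round(1))
```

```text
[610.56920914 -36.6464543  107.26690424]
(-15, 30) [621.5 120.6  63.4]
(-15, -20) [615.2  68.9  60.9]
(20, 50) [662.1 128.7  56.1]
(40, 0) [673.9  77.6  57.7]
```

View pics/s6.png

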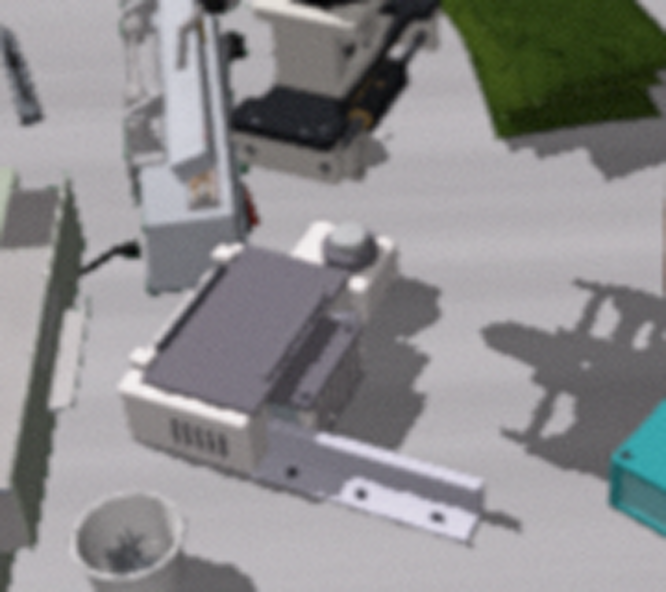

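The cover lies flat and shut on the housings at (240,330) in the crop, with surface depths of 56–63 mm. The key at (350,240) is free. Next, press the key.

Emit:
carry_out(
  plan=[
    [[0,0,0,0,0,0.012,1],[0,0,0,0,0,0.025,1],[0,0,0,0,0,0.038,1],[0,0,0,0,0,0.042,1],[0,0,0,0,0,0.045,1],[0,0,0,0,0,0.047,1],[0,0,0,0,0,0.047,1]],
  ],
)

```text
clock: 17.1
tool_pos: [611.3, -33.7, 60.0]
eef_rot: [0.997, -0.073, 0.0, 0.0]
contact_force: [0.5, -0.6, -0.2]
finger_gap: 0.4
```

Emit:
carry_out(
  plan=[
    [[0,0,0,0,0,0.001,1],[0,0,0,0,0,0.002,1],[0,0,0,0,0,0.003,1],[0,0,0,0,0,0.004,1],[0,0,0,0,0,0.004,1]],
  ],
)

```text
clock: 17.6
tool_pos: [611.5, -33.7, 56.2]
eef_rot: [0.997, -0.073, 0.0, 0.0]
contact_force: [-0.4, 0.1, 2.0]
finger_gap: 0.4
```

Emit:
carry_out(
  plan=[
    [[0,0,0,0,0,0.001,1],[0,0,0,0,0,0.002,1],[0,0,0,0,0,0.003,1],[0,0,0,0,0,0.004,1],[0,0,0,0,0,0.004,1]],
  ],
)

```text
clock: 18.1
tool_pos: [611.5, -33.8, 52.4]
eef_rot: [0.997, -0.073, 0.0, -0.0]
contact_force: [-0.0, -0.6, 5.2]
finger_gap: 0.1
```

Emit:
carry_out(
  plan=[
    [[0,0,0,0,0,0.001,1],[0,0,0,0,0,0.002,1],[0,0,0,0,0,0.003,1],[0,0,0,0,0,0.003,1],[0,0,0,0,0,0.003,1]],
  ],
)

```text
clock: 18.6
tool_pos: [611.7, -33.7, 51.7]
eef_rot: [0.997, -0.073, 0.001, -0.0]
contact_force: [-8.6, -0.2, 31.2]
finger_gap: 0.6
```

The key bottomed out at z = 51.7, with force jumping to 31 N. Release straight up and clear away.

Emit:
carry_out(
  plan=[
    [[0,0,0,0,0,-0.004,1],[0,0,0,0,0,-0.012,1],[0,0,0,0,0,-0.03,1],[0,0,0,0,0,-0.07,1],[0,0,0,0,0,-0.12,1],[0,0,0,-0.04,0.03,-0.12,1],[0,0,0,-0.08,0.06,-0.12,1],[0,0,0,-0.12,0.1,-0.12,1],[0,0,0,-0.15,0.14,-0.12,1],[0,0,0,-0.17,0.17,-0.12,1],[0,0,0,-0.17,0.2,-0.12,1],[0,0,0,-0.17,0.2,-0.12,1]],
  ],
)

```text
clock: 19.8
tool_pos: [411.7, -210.6, 169.2]
eef_rot: [0.997, -0.076, -0.0, 0.001]
contact_force: [0.3, 0.7, 0.4]
finger_gap: 0.4
```

Run:
```python
from h import *
f0=load('side') if 0 else None
f=grab('side'); g=grab('top')
A=cv2.resize(f['color'][150:280,120:240,::-1],None,fx=3.3,fy=3.3,interpolation=cv2.INTER_CUBIC)
B=cv2.resize(g['color'][110:240,130:250,::-1],None,fx=3.3,fy=3.3,interpolation=cv2.INTER_CUBIC)
cv2.imwrite('pics/p7.png',np.hstack([A,B])); print(env.observe()['tool_pos'],env.observe()['contact_force'])
O=np.array([633.7,84.7]);a=np.radians(-8.4);u=np.array([np.cos(a),np.sin(a)]);n=np.array([-u[1],u[0]])
def z(x,y,h):
    p=O+x*u+y*n; q=proj(g,[*p,h]); return np.median([dep(g,*(q+[i,j]))[2] for i in(-1,0,1) for j in(-1,0,1)]).round(1)
print('cover z at x=-18..50',[z(x,0,59) for x in(-18,-10,5,20,35,50)],'key',z(-2.6,-118.6,58))
# cell rear top edge rows: visible strip x -50..-24
print('cell top',[[z(x,y,48) for y in(-35,0,35)] for x in(-60,-54,-46,-40,-32)])
```

```text
[ 413.36257949 -206.86900552  168.92700006] [0.34458267 0.10420446 0.45141321]
cover z at x=-18..50 [np.float64(61.9), np.float64(61.2), np.float64(57.5), np.float64(60.2), np.float64(60.2), np.float64(60.3)] key 58.8
cell top [[np.float64(1.4), np.float64(2.0), np.float64(13.2)], [np.float64(23.7), np.float64(20.3), np.float64(23.4)], [np.float64(48.9), np.float64(46.9), np.float64(46.5)], [np.float64(48.7), np.float64(47.9), np.float64(48.5)], [np.float64(47.8), np.float64(47.8), np.float64(48.6)]]
```

View pics/p7.png

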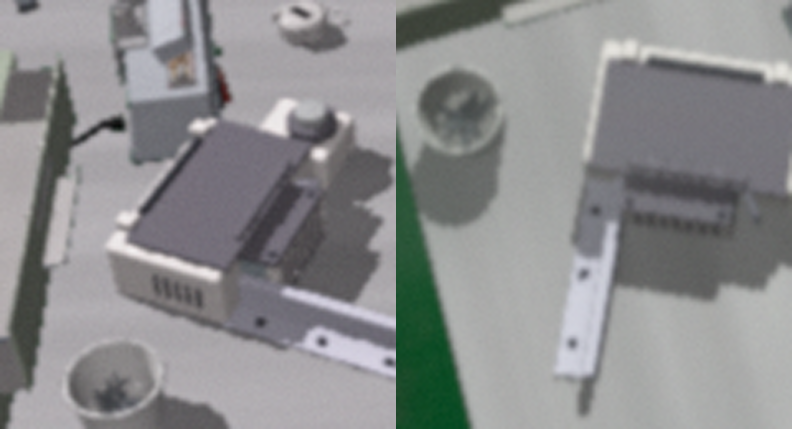

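The final view shows the cover flat and the cell's rear edge parallel to the cover edge, (630,220)–(735,230). The cell sits against the fence side, the key is up, and the tub and tally are in place.

```bash
python3 -c "
from cell import env
print(env.hand_in())"
```

```text
the job is handed in; nothing more can be done
None
```

The job is done and handed in at about 20 s of the 72 s allowed; no verdict was reported.

- **Cell turned and pushed over:** I turned the cell square with a two-finger push near its rear end, then pushed it sideways onto the guide fence. It stopped at about 11 N, within about 1.5 mm of the fence position I had measured.
- **Cell slid home:** I slid it along the fence to the rear stop. It stopped at 13 N and held at 22 N, within about 1–2 mm of where the reader's dimensions put home.
- **Cover:** I pressed it shut; the finger stopped at z = 59.2 mm, against 59 mm expected.
- **Read key:** With the cover shut, I pressed the key to its hard stop (z = 51.7 mm, 31 N), then let it go straight up.

The last pictures agree with this:

- The cover lies flat, with depths of about 57–62 mm against the nominal 59.
- The key is back up at about 59 mm.
- The visible part of the cell's top is level at about 48 mm. Its rear end is parallel to the cover edge and about 50 mm from the reader's origin.
- The tub and the tally counter look unmoved, judged by eye only.
- The arm is well clear of everything.

One disagreement: my four reader corner points fitted only to within about 4 mm, and the fence edge alone gave -8.4° against the fit's -9.0°. I used -8.4°, and the fence and rear-stop contacts agreed with it. No check failed.

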